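# Set out the demonstration board

### The job

Set out the demonstration board: stand the covered beaker on the large round mark, the stack of dishes on the small round mark and the slide box flat and squared up on the oblong mark, each wholly within its mark, and stand the stirring rod, rubber end up, in the narrow jar on the board. Keep the covered beaker upright and set it down on the board without dropping it; leave the bottle, the small empty beaker and the vial in the middle of the board where they are.

Things in the scene. Friction and masses are not known exactly. Their poses are not given: they have to be found in the camera images.
- board: grey laminate display board fixed to the table, 230 (x) x 240 (y) x 6 mm, with a place in each corner, 58 mm (x) and 62 mm (y) from its centre; the three black marks and the rod jar are in these corners in any order; origin: centre of its underside, on the table; x, y along its edges
- spot_beaker: the larger round black mark on the board, 84 mm in diameter, flat (no height to speak of), for the covered beaker; origin: its centre, on the board's top (6 mm above the table)
- spot_dishes: the smaller round black mark on the board, 66 mm in diameter, flat, for the stack of dishes; origin: its centre, on the board's top
- spot_box: the oblong black mark on the board, 98 mm (its x) x 62 mm (its y), flat, for the slide box; at the start the covered beaker stands on it; origin: its centre, on the board's top
- rodjar: narrow white ceramic jar, open on top, fixed in a corner of the board: 36 mm outer and 28 mm inner diameter, 80 mm high, inner floor 5 mm above its underside; origin: centre of its underside, on the board's top
- beaker: covered glass beaker with an egg in it and a white paper cover over the mouth: upright round body 68 mm in diameter, 84 mm high, about 0.3 kg; stands on the board; origin: centre of its underside, z up its axis
- dishes: stack of three small round covered dishes (clear glass with grey rims), joined into one piece: 50 mm in diameter, 45 mm high, stands on the table; origin: centre of its underside; an empty small beaker stands close by it on one side
- slidebox: closed wooden slide box with a dark seam and a small brass catch, 82 mm (its x) x 46 mm (its y) x 30 mm high, lies flat on the table; origin: centre of its underside
- rod: steel stirring rod, 12 mm in diameter, 160 mm long, its top 30 mm black rubber; stands upright in the rod stand; origin: centre of its lower (foot) end, z along the rod up to the rubber end
- rodstand: grey plastic block 60 x 60 x 45 mm fixed to the table, with one upright hole 13.5 mm wide in the middle of its top, 40 mm deep, in which the rod stands; origin: centre of its underside
- smallbeaker: bystander: small empty open glass beaker, 42 mm in diameter, 55 mm high, 60 to 70 mm centre to centre from the stack of dishes; origin: centre of its underside
- bottle: bystander: glass bottle with a blue cap, 66 mm in diameter, 170 mm high; origin: centre of its underside
- vial: bystander: amber glass vial with a black cap, 26 mm in diameter, 36 mm high, standing in the middle of the board; origin: centre of its underside, on the board's top
There are look-alikes about, which are no part of the job. Leave any red look-alike of the dishes alone.

How it is judged:
By the outcome, as a careful person would: the job done as asked, in the order asked, and still so for the second after the job is handed in, with the robot touching nothing.
It also fails if it takes over 72 s, if anything falls off the work surface, if the arm or the gripper's body presses on something with over 40 N, if the wrist force passes 120 N, or if a joint passes its speed limit or range.

### The arm

A 6-joint arm with a two-finger parallel gripper is mounted at the origin on the work surface. World frame = base frame: x ahead of the robot, y to its left, z up, the work surface at z = 0. Lengths are in m, angles in rad, forces in N, time in s.
With the tool pointing down it reaches from about 0.35 to 0.775 m from the base axis. Payload 5.5 kg.
Tool frame: the origin (TCP) lies between the finger pads; the fingertips stand env.nose_length ahead of it and the grasp point (between the pads) lies 8 mm behind it (env.nose_length is the distance from the TCP to the fingertips, in m); z points along the fingers, y is the direction in which the jaws open and shut (so a half turn about z gives the same grasp; the last joint's range is limited). The gripper opens to 85 mm and grips with 20 to 120 N. Pads are 22 mm wide; open, the fingers measure 114 mm over their backs; the gripper's body (76 mm by 85 mm) begins 54 mm behind the grasp point. The pads swing forward as they close: fully open they stand 13 mm farther back than shut.
Start: joints at [-1.372, 0.313, 0.046, 1.304, 0, 1.431], TCP at [0.191, -0.542, 0.242] pointing down, gripper open.
Joint ranges: [-2.76, 2.76], [-0.86, 1.69], [-1.03, 1.26], [-2.2, 2.34], [-1.47, 1.5], [-3.14, 3.14]. Speed limits (rad/s): [2.57, 2.57, 3.14, 3.14, 3.14, 3.14].

### API

Orientations are given as a unit quaternion [w, x, y, z].
In Python, from workcell import env gives the robot as it stands. The module is installed in compiled form; this text tells all that it offers.
- The arm moves only by the shell command python3 -m creep 'ROWS' [FORCE]. ROWS is a JSON object of lists of equal length, an entry for each row: "hand": the finger opening in mm, from 0 to 85.4; "delta_pos": the shift along the tool's x, y, z scaled (see below), a list of three; "turn": the turn about the tool's z scaled (see below). In form: {"hand": [hand, ...], "delta_pos": [[dx, dy, dz], ...], "turn": [turn, ...]}. A call has exactly 5 rows; each row shifts and turns the commanded pose from where the row before left it, along the tool's axes as they then stand; what a row does not reach is not made up. The controller multiplies each number of a shift by 0.8 m and each number of a turn by 5 degrees. A row lasts 1/12 s, in which the tool goes at most 41.7 mm and 7.16 degrees, less where a joint would pass 70% of its speed; a pose out of reach is approached as far as the arm can. A call with a number of a shift or a turn outside -1 to 1 is refused whole. A call with a gripper value outside its range is refused whole. The fingers move at their own pace and stop on an object; FORCE is the grip in N (left out, the last holds). Time passes only in rows, so rows that do not move let the fingers close, or fill a call up. It gives the time, the measured TCP pose, the force and the opening at its end, in the units of the state.
- env.get_state(): the state, without advancing time (a new reading comes with each control period).
- env.read_camera(name): name is "side" or "top" or "wrist"; returns a dict with "pixels" (400x640x3 uint8, red, green, blue), "depth" (400x640 float32, m along the optical axis (not along the pixel's ray), 0 where there is no reading), "fx", "fy", "cx", "cy" (pixels), "origin" and "orientation" of the camera in the world. Camera axes: x right, y down, z forward; pixel columns grow to the right and rows downward; lengths in m; the calibration is good to about 2 mm. A picture is of the moment at which its call begins.
- env.hand_in(): hands the job in, once; it reports no verdict.
Trained networks look in the newest picture that a camera, given by its name, has taken for a name from the list of things; names that differ only in an ending like _2 or _b are one class to them, and where a whole thing is asked for, a point or a joint stands for the part that bears it (a point fixed in the world has none). Each returns a list of dicts, best first, with "score" (0 to 1); they miss things now and then, are a little off and sometimes report something else, mostly with a low value. They report only what shows in the picture. A call takes as long as a camera call. They do not tell look-alikes from the thing itself.
- env.find_in(camera, target): "location" ([row, column] in pixels, amid what is visible of it).
- env.pinpoint(camera, target): "location" ([row, column] in pixels: a listed point, or the origin of a listed thing).
The state is a dict: "clock": time; "joint_pos": joint angles; "qvel": joint speeds; "tau": joint torques, N m; "tcp_pos": TCP position; "orientation": TCP orientation; "wrist_force": force on the tool from outside, world axes, zero at the start; "ft_torque": the same for the moment, N m; "finger_gap": finger opening in m.
Only numpy, scipy, OpenCV 4.12 (cv2) and the standard library are available. Lean on these libraries where they do the work, as an engineer would, in place of code of your own. Each camera call takes 0.05 s, during which the arm holds its last target.

## Working session

There is one attempt and no reset: what is moved stays moved. The work goes in short steps, Python scripts to look and compute and a shell command to move; the robot and the scene stay as the last step left them, time stands still between calls to the robot, and variables do not carry over. Pictures are saved under pics/ and viewed, and the job is handed in when it is done.

```bash
mkdir -p pics; ls
cat > h.py <<'E'
import numpy as np, cv2
from workcell import env
from scipy.spatial.transform import Rotation as R
def q2m(q): return R.from_quat([q[1],q[2],q[3],q[0]]).as_matrix()
def cam(n,save=None):
    c=env.read_camera(n)
    if save: cv2.imwrite('pics/'+save,c['pixels'][:,:,::-1])
    return c
def p2w(c,r,col,z=None):
    M=q2m(c['orientation']);o=np.array(c['origin'])
    d=M@np.array([(col-c['cx'])/c['fx'],(r-c['cy'])/c['fy'],1])
    if z is None: return o+d*c['depth'][int(round(r)),int(round(col))]
    return o+d*(z-o[2])/d[2]
def cloud(c):
    v,u=np.mgrid[0:400,0:640];d=c['depth']
    P=np.stack([(u-c['cx'])/c['fx']*d,(v-c['cy'])/c['fy']*d,d],-1)
    return P@q2m(c['orientation']).T+np.array(c['origin'])
def w2p(c,p):
    q=q2m(c['orientation']).T@(np.array(p)-np.array(c['origin']))
    return np.array([q[1]/q[2]*c['fy']+c['cy'],q[0]/q[2]*c['fx']+c['cx']])
E
python3 - <<'E'
from h import *
for n in ['top','side','wrist']:
    c=cam(n,n+'0.png'); print(n,c['origin'],c['orientation'],c['fx'],c['cx'],c['cy'])
    for t in ['beaker','dishes','slidebox','rod','rodstand','smallbeaker','bottle','vial','board','spot_beaker','spot_dishes','spot_box','rodjar']:
        print(t,[(round(d['score'],2),np.round(d['location']).astype(int).tolist()) for d in env.find_in(n,t)[:4]],[(round(d['score'],2),np.round(d['location']).astype(int).tolist()) for d in env.pinpoint(n,t)[:4]])
s=env.get_state();print(s,env.nose_length)
E
```

```text
pics
top [ 0.42331555 -0.01208366  0.82353179] [-0.06796496  0.70492154 -0.70463766  0.04418321] 385.53387066501534 318.5866548836705 198.51292631061614
beaker [(0.56, [163, 368])] [(0.8, [170, 367])]
dishes [(0.97, [204, 453]), (0.82, [159, 444]), (0.38, [158, 308])] [(0.67, [162, 441]), (0.56, [205, 447])]
slidebox [(0.75, [251, 183])] [(0.93, [256, 187]), (0.22, [257, 493])]
rod [(0.52, [254, 515])] [(0.64, [257, 491])]
rodstand [(0.65, [189, 362]), (0.55, [259, 494])] [(0.69, [258, 495])]
smallbeaker [(0.77, [132, 440]), (0.53, [160, 446])] [(0.86, [136, 440]), (0.48, [164, 441])]
bottle [(0.93, [143, 173])] [(0.73, [154, 184])]
vial [(0.61, [185, 330])] [(0.43, [189, 328])]
board [(0.92, [195, 326])] [(0.7, [191, 335]), (0.51, [165, 367]), (0.22, [161, 308])]
spot_beaker [(0.58, [225, 355]), (0.31, [257, 516])] [(0.88, [225, 351]), (0.49, [171, 368])]
spot_dishes [(0.61, [158, 311]), (0.59, [145, 170])] [(0.75, [159, 308])]
spot_box [(0.65, [192, 362])] [(0.93, [171, 369]), (0.23, [137, 439])]
rodjar [] [(0.91, [210, 298]), (0.25, [163, 440]), (0.23, [160, 311])]
side [0.3045680
[... 1222 characters left out ...]
]
rodjar [] []
{'clock': 4.05, 'joint_pos': array([-1.37158439e+00,  3.13167910e-01,  4.61058506e-02,  1.30358950e+00,
        7.88632105e-06,  1.43121516e+00]), 'qvel': array([-0.00061788, -0.00020688,  0.00173903, -0.00198781,  0.00297485,
       -0.00079652]), 'tau': array([-1.43686761e-04, -4.80455983e+01,  2.98805952e+01,  7.10690929e-04,
       -6.50481320e-05,  1.18134733e-05]), 'tcp_pos': array([ 0.19111339, -0.54236032,  0.24234385]), 'orientation': array([7.22349475e-05, 9.85686678e-01, 1.68587565e-01, 6.09926500e-06]), 'wrist_force': array([ 0.81395589,  0.99919143, -0.37409747]), 'ft_torque': array([ 0.02795233, -0.00277222, -0.05120619]), 'finger_gap': 0.08592583515074194} 0.011
```

View pics/top0.png

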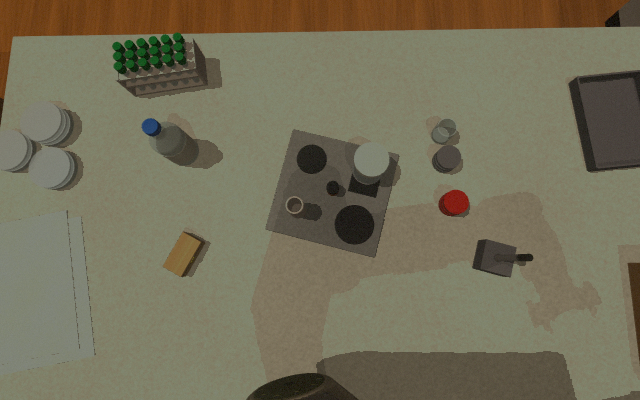

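View pics/side0.png

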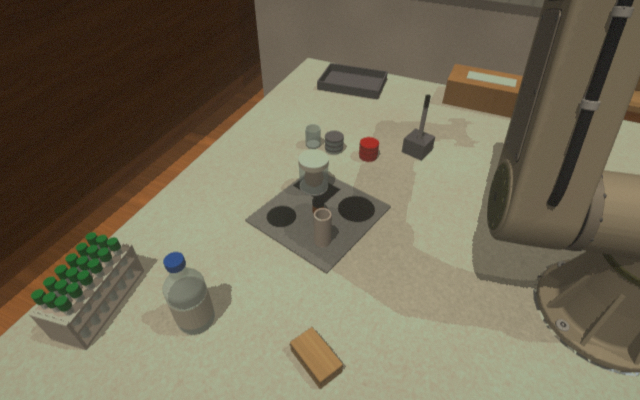

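Run:
```python
import cv2
a=cv2.imread('pics/top0.png');cv2.imwrite('pics/topz.png',cv2.resize(a[100:300,270:540],None,fx=2.95,fy=2.95,interpolation=cv2.INTER_CUBIC))
a=cv2.imread('pics/side0.png');cv2.imwrite('pics/sidez.png',cv2.resize(a[60:260,230:470],None,fx=2.95,fy=2.95,interpolation=cv2.INTER_CUBIC))
```

```text
(no output)
```

View pics/topz.png

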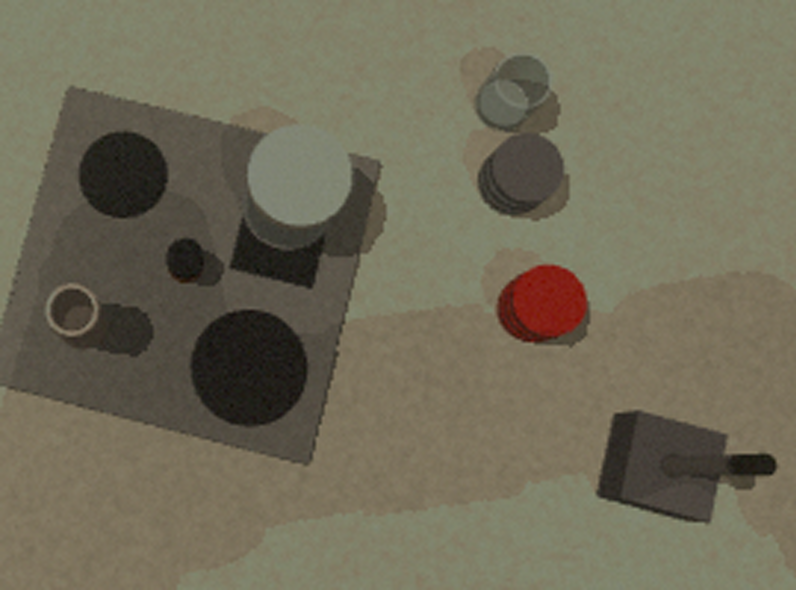

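View pics/sidez.png

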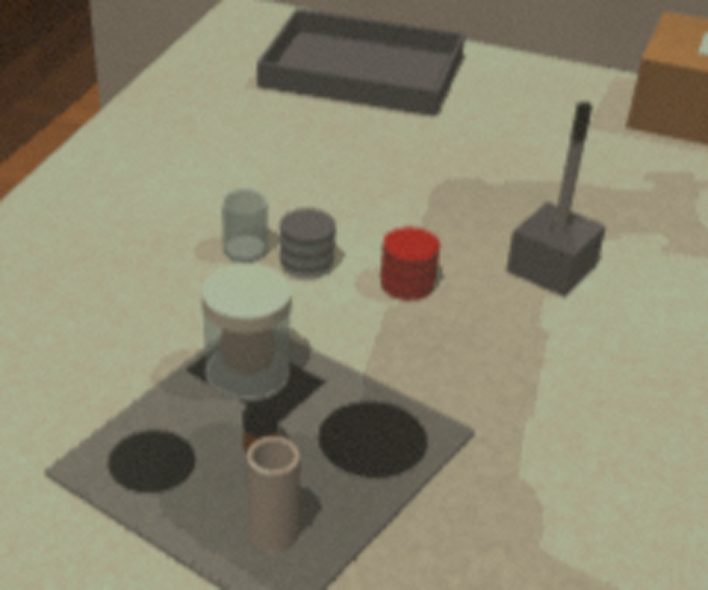

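Run:
```python
from h import *
from scipy.optimize import least_squares
c=cam('top');P=cloud(c);im=c['pixels'].astype(int);g=im.sum(2)
np.savez('top.npz',P=P,im=im)
s=cam('side');Ps=cloud(s);np.savez('side.npz',P=Ps,im=s['pixels'])
z=lambda x,y:(100+y/2.95,270+x/2.95)
cs=[p2w(c,*z(*q),z=0.006) for q in [(69,87),(382,163),(310,465),(0,386)]]
for q in cs: print('corner',q.round(4))
for i in range(4): print(np.linalg.norm(cs[i]-cs[i-1]))
print('centre',np.mean(cs,0))
dark=(g<110).astype(np.uint8)
n,l,st,ce=cv2.connectedComponentsWithStats(dark)
for i in range(1,n):
    if st[i,4]>60: print('dark',st[i],ce[i], p2w(c,ce[i][1],ce[i][0],0.006).round(4))
# table depth check
for q in [(120,300),(300,300),(280,420),(210,310)]: print('z',P[q].round(4))
H=P[...,2]
for nm,(r,cc) in dict(beaker=(161,371),dishes=(158,448),sb=(132,440),red=(203,455),box=(252,184),rodst=(256,490),rod=(257,527),bottle=(126,150),jar=(205,294),vial=(187,333)).items():
    print(nm,np.round(P[r,cc],4))
```

```text
corner [0.7094 0.0721 0.006 ]
corner [ 0.649  -0.1598  0.006 ]
corner [ 0.429  -0.1027  0.006 ]
corner [0.4848 0.119  0.006 ]
0.22945501164708781
0.23966013030257866
0.22730052329283718
0.228566938902709
centre [ 0.5680596 -0.0178511  0.006    ]
dark [605  11  15  16 162] [613.01234568  20.48765432] [ 0.9597 -0.648   0.006 ]
dark [151  40  12  29 127] [157.39370079  54.44094488] [0.8937 0.391  0.006 ]
dark [127  43  12  29 146] [133.47260274  58.13013699] [0.8854 0.4468 0.006 ]
dark [139  42  12  29 135] [145.44444444  56.4       ] [0.8893 0.4189 0.006 ]
dark [116  44  11  30 147] [121.6122449   59.72789116] [0.8818 0.4745 0.006 ]
dark [164  48  10  19  85] [169.91764706  57.76470588] [0.885 0.361 0.006]
dark [580  72  60  25 271] [616.15129151  78.13284133] [ 0.8211 -0.6388  0.006 ]
dark [297 145  29  29 601] [311.8202995 158.9750416] [0.6418 0.0308 0.006 ]
dark [349 175  31  22 334] [363.4251497  187.52095808] [ 0.578  -0.0807  0.006 ]
dark [327 181  12  15 149] [332.55704698 187.91275168] [ 0.5773 -0.0143  0.006 ]
dark [ 335  205   39   39 1185] [353.96118143 224.27932489] [ 0.4988 -0.0595  0.006 ]
dark [517 254  16   7 101] [524.55445545 257.08910891] [ 0.431  -0.4095  0.006 ]
dark [ 254  373   71   27 1107] [289.87082204 386.06233062] [0.1749 0.072  0.006 ]
dark [311 390  27  10  99] [324.77777778 396.35353535] [0.1566 0.0022 0.006 ]
z [0.7332 0.0581 0.001 ]
z [0.3416 0.0539 0.0005]
z [ 0.3835 -0.1949  0.0014]
z [0.5296 0.0341 0.0046]
beaker [ 0.615  -0.0893  0.0887]
dishes [ 0.6317 -0.2516  0.0454]
sb [ 0.6848 -0.2357  0.0533]
red [ 0.5381 -0.2608  0.0461]
box [0.4392 0.2924 0.0304]
rodst [ 0.4326 -0.3245  0.0432]
rod [ 0.4297 -0.3366  0.1641]
bottle [0.6604 0.3135 0.1709]
jar [0.5398 0.0682 0.0093]
vial [ 0.5721 -0.0152  0.0439]
```

```bash
python3 - <<'E'
from h import *
for n in ['top','side']:
    d=np.load(n+'.npz');P=d['P'].reshape(-1,3);print(n)
    def blob(nm,x,y,r,z0,z1):
        m=(np.hypot(P[:,0]-x,P[:,1]-y)<r)&(P[:,2]>z0)&(P[:,2]<z1)
        Q=P[m]
        if len(Q)<3: print(nm,len(Q));return
        (cx,cy),rr=cv2.minEnclosingCircle(Q[:,:2].astype(np.float32)); 
        rect=cv2.minAreaRect(Q[:,:2].astype(np.float32))
        print(nm,len(Q),'mean',Q.mean(0).round(4),'circ',round(cx,4),round(cy,4),round(rr,4),'rect',np.round(rect[0],4),np.round(rect[1],4),round(rect[2],1))
    blob('beaker',.611,-.089,.06,.08,.1)
    blob('dishes',.632,-.252,.04,.038,.055)
    blob('sb',.69,-.24,.035,.03,.065)
    blob('red',.538,-.261,.04,.038,.055)
    blob('box',.44,.292,.07,.022,.04)
    blob('rodst',.43,-.325,.05,.035,.055)
    blob('rod',.43,-.325,.05,.06,.2)
    blob('rodtop',.43,-.325,.05,.13,.2)
    blob('jar',.53,.06,.035,.07,.1)
    blob('vial',.57,-.0144,.03,.03,.05)
E
python3 - <<'E'
import cv2
a=cv2.imread('pics/top0.png');cv2.imwrite('pics/boxz.png',cv2.resize(a[225:285,150:230],None,fx=8,fy=8))
a=cv2.imread('pics/top0.png');cv2.imwrite('pics/dz.png',cv2.resize(a[110:230,410:490],None,fx=5,fy=5))
E
```

```text
top
beaker 987 mean [ 0.6177 -0.089   0.0905] circ 0.6188 -0.0893 0.0349 rect [ 0.6187 -0.089 ] [0.0664 0.0693] 87.9
dishes 475 mean [ 0.6348 -0.2522  0.0449] circ 0.6356 -0.2528 0.0253 rect [ 0.635  -0.2527] [0.049  0.0493] 28.8
sb 287 mean [ 0.6925 -0.2488  0.046 ] circ 0.6844 -0.2475 0.0308 rect [ 0.6864 -0.2516] [0.0572 0.041 ] 14.2
red 498 mean [ 0.5412 -0.2622  0.0448] circ 0.5413 -0.2624 0.0254 rect [ 0.5413 -0.2622] [0.0494 0.0476] 89.5
box 929 mean [0.4353 0.2964 0.0299] circ 0.4354 0.2971 0.0458 rect [0.4352 0.2973] [0.0481 0.0831] 61.2
rodst 901 mean [ 0.4294 -0.3355  0.0444] circ 0.4301 -0.3374 0.0416 rect [ 0.4297 -0.3389] [0.0617 0.0603] 74.7
rod 214 mean [ 0.4296 -0.3354  0.1264] circ 0.429 -0.3388 0.0068 rect [ 0.4298 -0.3382] [0.0111 0.0125] 7.1
rodtop 109 mean [ 0.4296 -0.3362  0.1541] circ 0.4281 -0.3386 0.0066 rect [ 0.43   -0.3386] [0.0104 0.0128] 0.2
jar 144 mean [0.5296 0.0607 0.0837] circ 0.5297 0.0608 0.018 rect [0.5298 0.0606] [0.0356 0.0338] 27.8
vial 137 mean [ 0.5723 -0.0137  0.0423] circ 0.573 -0.0137 0.0135 rect [ 0.5725 -0.0131] [0.0248 0.0256] 90.0
si
[... 400 characters left out ...]
271 rect [ 0.5409 -0.2628] [0.0465 0.0518] 19.9
box 1530 mean [0.4333 0.2998 0.0307] circ 0.4351 0.2978 0.0459 rect [0.4348 0.2964] [0.0482 0.0822] 61.9
rodst 382 mean [ 0.4288 -0.332   0.0446] circ 0.4298 -0.3379 0.0414 rect [ 0.4305 -0.3401] [0.0631 0.0625] 75.4
rod 197 mean [ 0.4294 -0.3368  0.1192] circ 0.4299 -0.3386 0.0087 rect [ 0.4296 -0.3385] [0.0123 0.0164] 7.8
rodtop 83 mean [ 0.4295 -0.3374  0.1506] circ 0.4299 -0.3388 0.0085 rect [ 0.4301 -0.34  ] [0.0135 0.0144] 50.8
jar 249 mean [0.5282 0.0613 0.0809] circ 0.5291 0.0595 0.0194 rect [0.5286 0.06  ] [0.0337 0.0365] 26.0
vial 128 mean [ 0.5717 -0.0115  0.0412] circ 0.5732 -0.0142 0.0143 rect [ 0.5732 -0.0142] [0.0241 0.0267] 24.5
```

View pics/boxz.png

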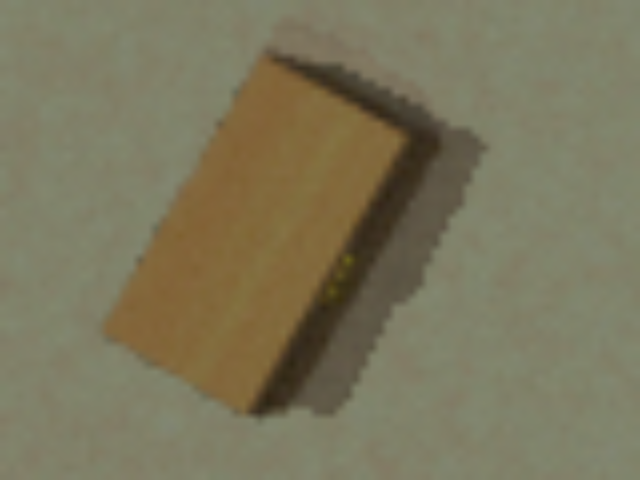

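View pics/dz.png

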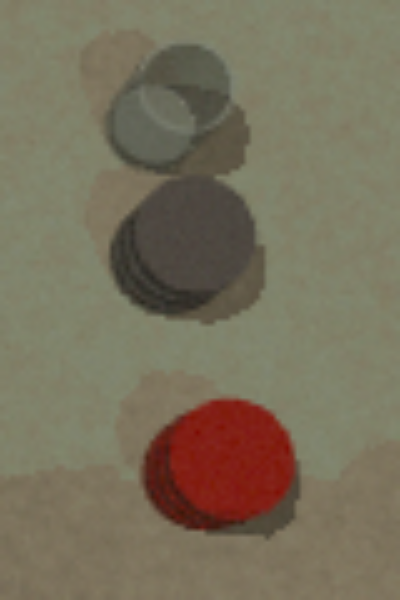

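The top view shows the grey dishes at (159,446) and the empty beaker just above them at (132,440). The red look-alike is at (203,455) and I'll leave it alone. The slide box with the brass catch is at (252,184), and the covered beaker at (161,371) is on the oblong mark. The heights, diameters and mark spacing I measured match the given sizes.

```bash
cat >> h.py <<'E'
def plan(x,y,z,yaw):
    "grasp TCP target, jaw yaw in deg (mod 180) -> needed shift in units in present tool axes, turn"
    s=env.get_state();M=q2m(s['orientation']);t=s['tcp_pos']
    d=M.T@(np.array([x,y,z])-t)/0.8
    cy=np.degrees(np.arctan2(M[1,1],M[0,1]))
    up=(cy-yaw+90)%180-90
    print('clock',round(s['clock'],2),'tcp',t.round(4),'yaw',cy.round(2),'j',s['joint_pos'].round(3),'F',np.round(s['wrist_force'],1),'gap',s['finger_gap'].round(4))
    print('need units',d.round(4),'norm',np.linalg.norm(d).round(4),'turn units',round(up/5,2),'alt',round((up-180*np.sign(up))/5,2),'tilt',M[:,2].round(3))
E
python3 -m creep '{"hand":[85,85,85,85,85],"delta_pos":[[0.0465,-0.017,0],[0.0465,-0.017,0],[0.0465,-0.017,0],[0.0465,-0.017,0],[0.0465,-0.017,0]],"turn":[0,0,0,0,0]}' 40
python3 -c "
from h import *
plan(.6187,-.0892,.2,75.4)"
```

```text
clock: 4.57
tcp_pos: [0.3449, -0.4152, 0.2425]
orientation: [0.0, 0.986, 0.168, 0.0]
wrist_force: [0.3, -1.1, -0.6]
finger_gap: 0.0848Traceback (most recent call last):
  File "<string>", line 3, in <module>
    plan(.6187,-.0892,.2,75.4)
    ~~~~^^^^^^^^^^^^^^^^^^^^^^
  File "h.py", line 27, in plan
    print('clock',round(s['clock'],2),'tcp',t.round(4),'yaw',cy.round(2),'j',s['joint_pos'].round(3),'F',np.round(s['wrist_force'],1),'gap',s['finger_gap'].round(4))
                                                                                                                                            ^^^^^^^^^^^^^^^^^^^^^
AttributeError: 'float' object has no attribute 'round'
```

```bash
sed -i "s/s\['finger_gap'\].round(4)/round(s['finger_gap'],4)/" h.py
python3 -c "
from h import *
plan(.6187,-.0892,.2,75.4)"
```

```text
clock 4.57 tcp [ 0.3449 -0.4152  0.2425] yaw -70.63 j [-1.026  0.244 -0.047  1.279 -0.     1.777] F [ 0.3 -1.1 -0.6] gap 0.0848
need units [ 0.458 -0.271  0.053] norm 0.5348 turn units 6.79 alt -29.21 tilt [ 0. -0. -1.]
```

```bash
for i in 1; do
python3 -m creep '{"hand":[85,85,85,85,85],"delta_pos":[[0,0,0],[0,0,0],[0,0,0],[0,0,0],[0,0,0]],"turn":[-1,-1,-1,-1,-1]}' | tail -1
python3 -m creep '{"hand":[85,85,85,85,85],"delta_pos":[[0,0,0],[0,0,0],[0,0,0],[0,0,0],[0,0,0]],"turn":[-1,-1,-1,-1,-1]}' | tail -1
python3 -m creep '{"hand":[85,85,85,85,85],"delta_pos":[[0,0,0],[0,0,0],[0,0,0],[0,0,0],[0,0,0]],"turn":[-1,-1,-1,-1,-1]}' | tail -1
python3 -m creep '{"hand":[85,85,85,85,85],"delta_pos":[[0,0,0],[0,0,0],[0,0,0],[0,0,0],[0,0,0]],"turn":[-1,-1,-1,-1,-1]}' | tail -1
python3 -m creep '{"hand":[85,85,85,85,85],"delta_pos":[[0,0,0],[0,0,0],[0,0,0],[0,0,0],[0,0,0]],"turn":[-1,-1,-1,-1,-1]}' | tail -1
python3 -m creep '{"hand":[85,85,85,85,85],"delta_pos":[[0,0,0],[0,0,0],[0,0,0],[0,0,0],[0,0,0]],"turn":[-1,-1,-1,-1,-0.2]}' | tail -1
done
python3 -c "
from h import *
plan(.6187,-.0892,.2,75.4)"
```

```text
finger_gap: 0.0851
finger_gap: 0.0849
finger_gap: 0.085
finger_gap: 0.0853
finger_gap: 0.0852
finger_gap: 0.085
clock 7.07 tcp [ 0.3439 -0.4164  0.2423] yaw 75.57 j [-1.029  0.245 -0.046  1.28  -0.    -0.777] F [-0.2  0.3 -0.1] gap 0.085
need units [-0.2306  0.4817  0.0529] norm 0.5367 turn units 0.03 alt -35.97 tilt [ 0. -0. -1.]
```

```bash
python3 -m creep '{"hand":[85,85,85,85,85],"delta_pos":[[-0.021,0.0438,0.0048],[-0.021,0.0438,0.0048],[-0.021,0.0438,0.0048],[-0.021,0.0438,0.0048],[-0.021,0.0438,0.0048]],"turn":[0,0,0,0,0]}' | tail -1
python3 -m creep '{"hand":[85,85,85,85,85],"delta_pos":[[-0.021,0.0438,0.0048],[-0.021,0.0438,0.0048],[-0.021,0.0438,0.0048],[-0.021,0.0438,0.0048],[-0.021,0.0438,0.0048]],"turn":[0,0,0,0,0]}' | tail -1
python3 -m creep '{"hand":[85,85,85,85,85],"delta_pos":[[-0.01,0.022,0.0024],[-0.01,0.022,0.0024],[0,0,0],[0,0,0],[0,0,0]],"turn":[0,0,0,0,0]}' | tail -1
python3 -c "
from h import *
plan(.6187,-.0892,.052,75.4)
c=cam('wrist','w1.png')"
```

```text
finger_gap: 0.085
finger_gap: 0.0853
finger_gap: 0.0847
clock 8.32 tcp [ 0.6188 -0.0898  0.1999] yaw 75.36 j [-0.272  0.426  0.106  1.252 -0.    -0.017] F [ 0.1 -0.4 -1. ] gap 0.0847
need units [0.0002 0.0008 0.1849] norm 0.1849 turn units -0.01 alt 35.99 tilt [-0.001 -0.    -1.   ]
```

View pics/w1.png

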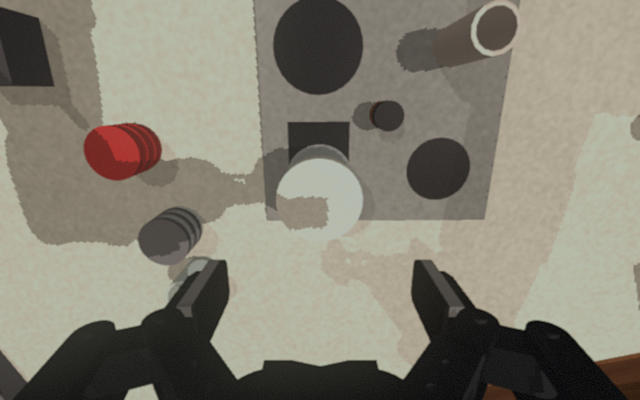

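```bash
python3 -m creep '{"hand":[85,85,85,85,85],"delta_pos":[[0,0.0008,0.045],[0,0,0.045],[0,0,0.045],[0,0,0.03],[0,0,0.02]],"turn":[0,0,0,0,0]}' 
python3 -m creep '{"hand":[60,60,60,60,60],"delta_pos":[[0,0,0],[0,0,0],[0,0,0],[0,0,0],[0,0,0]],"turn":[0,0,0,0,0]}' 35
python3 -m creep '{"hand":[60,60,60,60,60],"delta_pos":[[0,0,0],[0,0,0],[0,0,0],[0,0,0],[0,0,0]],"turn":[0,0,0,0,0]}' 35
python3 -c "
from h import *
plan(.4988,-.0595,.055,75.4)"
```

```text
clock: 8.78
tcp_pos: [0.6167, -0.0899, 0.0491]
orientation: [-0.002, 0.128, 0.992, 0.0]
wrist_force: [0.6, 0.5, -0.3]
finger_gap: 0.0846
clock: 9.2
tcp_pos: [0.6202, -0.0894, 0.0537]
orientation: [0.001, 0.127, 0.992, -0.0]
wrist_force: [-0.5, -0.1, -1.7]
finger_gap: 0.0675
clock: 9.62
tcp_pos: [0.6193, -0.0889, 0.0521]
orientation: [0.0, 0.127, 0.992, -0.0]
wrist_force: [0.7, -0.3, -2.0]
finger_gap: 0.0673
clock 9.62 tcp [ 0.6193 -0.0889  0.0521] yaw 75.42 j [-0.271  0.523 -0.118  0.929 -0.    -0.016] F [ 0.7 -0.3 -2. ] gap 0.0673
need units [ 0.155  -0.0023 -0.0037] norm 0.1551 turn units 0.0 alt -36.0 tilt [ 0. -0. -1.]
```

```bash
python3 -m creep '{"hand":[60,60,60,60,60],"delta_pos":[[0,0,-0.01],[0,0,-0.02],[0,0,-0.02],[0,0,-0.015],[0,0,0]],"turn":[0,0,0,0,0]}' 35
python3 -m creep '{"hand":[60,60,60,60,60],"delta_pos":[[0.015,0,0],[0.03,0,0],[0.035,0,0],[0.035,-0.001,0],[0.025,-0.001,0]],"turn":[0,0,0,0,0]}' 
python3 -m creep '{"hand":[60,60,60,60,60],"delta_pos":[[0.014,0,0],[0,0,0],[0,0,0],[0,0,0],[0,0,0]],"turn":[0,0,0,0,0]}' 
python3 -c "
from h import *
c=cam('wrist','w2.png');c=cam('top','t2.png');P=cloud(c);np.savez('top2.npz',P=P,im=c['pixels'])
plan(.4988,-.0595,.0521,75.4)"
```

```text
clock: 10.03
tcp_pos: [0.6213, -0.0894, 0.1076]
orientation: [0.003, 0.127, 0.992, -0.0]
wrist_force: [0.8, -0.7, -1.3]
finger_gap: 0.0672
clock: 10.45
tcp_pos: [0.5075, -0.0614, 0.1032]
orientation: [-0.001, 0.127, 0.992, 0.0]
wrist_force: [-0.0, -0.8, -2.2]
finger_gap: 0.0675
clock: 10.87
tcp_pos: [0.5009, -0.0599, 0.1042]
orientation: [0.001, 0.127, 0.992, -0.0]
wrist_force: [-0.5, 0.4, -1.4]
finger_gap: 0.0672
clock 10.97 tcp [ 0.5006 -0.0598  0.104 ] yaw 75.41 j [-0.278  0.265 -0.375  0.93  -0.    -0.023] F [-0.7 -0.1 -2.1] gap 0.0675
need units [ 0.0023 -0.0002  0.0648] norm 0.0649 turn units 0.0 alt -36.0 tilt [ 0.001 -0.    -1.   ]
```

View pics/w2.png

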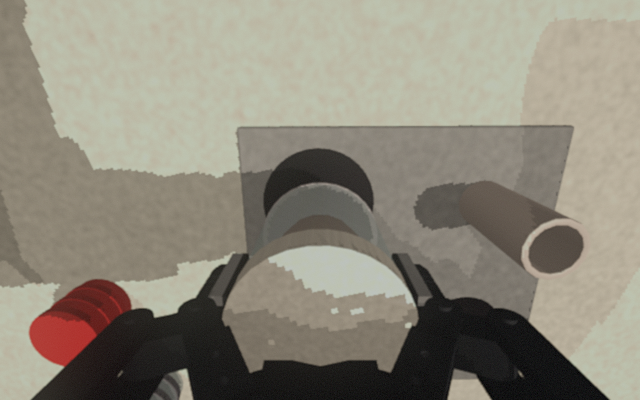

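View pics/t2.png

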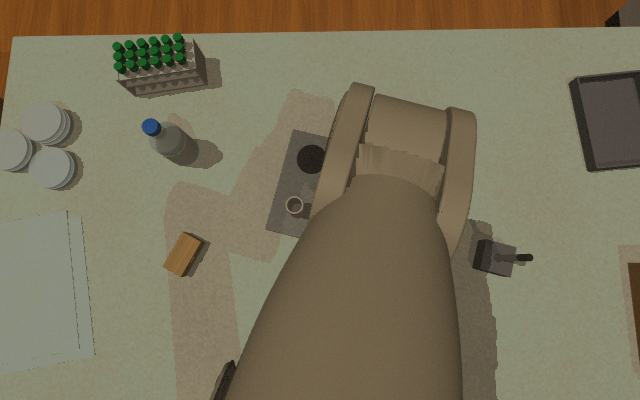

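```bash
python3 -m creep '{"hand":[60,60,60,60,60],"delta_pos":[[0.0023,0,0.02],[0,0,0.02],[0,0,0.015],[0,0,0.006],[0,0,0.002]],"turn":[0,0,0,0,0]}' 
python3 -m creep '{"hand":[60,60,60,60,60],"delta_pos":[[0,0,0.001],[0,0,0.0005],[0,0,0],[0,0,0],[0,0,0]],"turn":[0,0,0,0,0]}' 
python3 -c "
from h import *
plan(.4988,-.0595,.0521,75.4)"
```

```text
clock: 11.38
tcp_pos: [0.4974, -0.0589, 0.0525]
orientation: [-0.001, 0.127, 0.992, 0.0]
wrist_force: [-0.2, -0.6, -2.5]
finger_gap: 0.0673
clock: 11.8
tcp_pos: [0.4983, -0.0592, 0.053]
orientation: [0.001, 0.127, 0.992, -0.0]
wrist_force: [-0.0, 0.3, -2.8]
finger_gap: 0.0671
clock 11.8 tcp [ 0.4983 -0.0592  0.053 ] yaw 75.41 j [-0.278  0.316 -0.449  0.805 -0.    -0.024] F [-0.   0.3 -2.8] gap 0.0671
need units [-0.0007 -0.0003  0.0012] norm 0.0014 turn units 0.0 alt -36.0 tilt [ 0.001 -0.    -1.   ]
```

```bash
python3 -m creep '{"hand":[60,60,60,60,60],"delta_pos":[[0,0,0.0012],[0,0,0],[0,0,0],[0,0,0],[0,0,0]],"turn":[0,0,0,0,0]}' 
python3 -m creep '{"hand":[60,60,60,60,60],"delta_pos":[[0,0,0.0008],[0,0,0],[0,0,0],[0,0,0],[0,0,0]],"turn":[0,0,0,0,0]}'
```

```text
clock: 12.22
tcp_pos: [0.4979, -0.0591, 0.0515]
orientation: [0.0, 0.127, 0.992, -0.0]
wrist_force: [-0.6, -0.8, -1.7]
finger_gap: 0.0674
clock: 12.63
tcp_pos: [0.498, -0.059, 0.0509]
orientation: [0.0, 0.127, 0.992, -0.0]
wrist_force: [0.4, 0.8, -2.5]
finger_gap: 0.0674
```

```bash
python3 -m creep '{"hand":[60,60,60,60,60],"delta_pos":[[0,0,0.001],[0,0,0],[0,0,0],[0,0,0],[0,0,0]],"turn":[0,0,0,0,0]}'
python3 - <<'E'
from h import *
c=cam('side'); a=c['pixels'][130:280,230:430,::-1]; cv2.imwrite('pics/s3.png',cv2.resize(a,None,fx=4,fy=4))
P=cloud(c).reshape(-1,3)
m=(np.hypot(P[:,0]-.4985,P[:,1]+.0593)<.04)&(P[:,2]>.02)
print(np.percentile(P[m][:,2],[50,80,90,95,99]),m.sum())
E
```

```text
clock: 13.05
tcp_pos: [0.4982, -0.0591, 0.0507]
orientation: [0.0, 0.127, 0.992, -0.0]
wrist_force: [-1.2, 0.3, 5.9]
finger_gap: 0.0673
[0.26134961 0.40000715 0.42294746 0.43283783 0.44838713] 5630
```

View pics/s3.png

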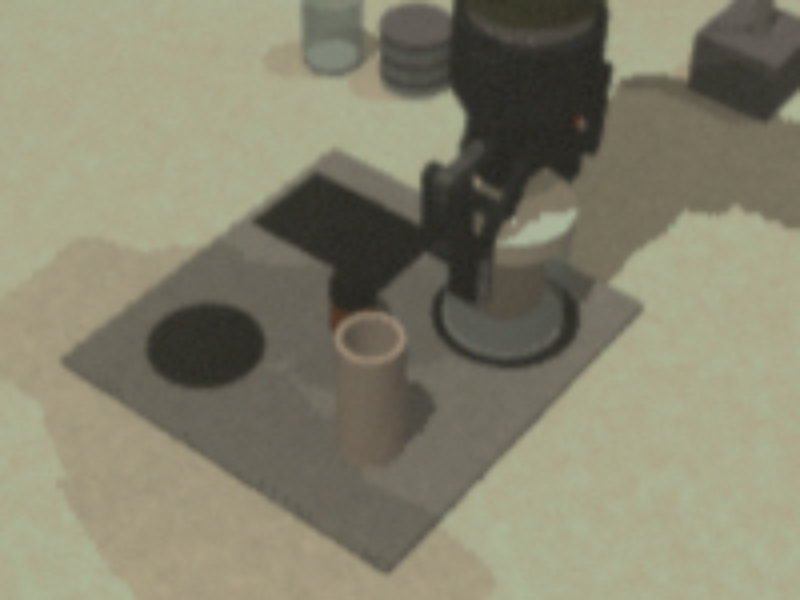

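The force has changed to +5.9 N, so the beaker is on the board. The side view shows it inside the large mark with black all round, so I'm releasing it.

```bash
python3 -m creep '{"hand":[70,76,85,85,85],"delta_pos":[[0,0,-0.0008],[0,0,0],[0,0,0],[0,0,0],[0,0,0]],"turn":[0,0,0,0,0]}' 
python3 -m creep '{"hand":[85,85,85,85,85],"delta_pos":[[0,0,0],[0,0,0],[0,0,-0.01],[0,0,-0.02],[0,0,-0.04]],"turn":[0,0,0,0,0]}' 
python3 -m creep '{"hand":[85,85,85,85,85],"delta_pos":[[0,0,-0.05],[0,0,-0.05],[0,0,-0.01],[0,0,0],[0,0,0]],"turn":[0,0,0,0,0]}' 
python3 -c "
from h import *
c=cam('wrist','w3.png')
plan(.635,-.2527,.2,90)"
```

```text
clock: 13.52
tcp_pos: [0.4978, -0.059, 0.0505]
orientation: [-0.0, 0.127, 0.992, -0.0]
wrist_force: [-0.2, -0.7, 0.7]
finger_gap: 0.0847
clock: 13.93
tcp_pos: [0.4953, -0.0583, 0.1048]
orientation: [-0.003, 0.127, 0.992, 0.0]
wrist_force: [1.1, -0.7, -0.2]
finger_gap: 0.085
clock: 14.35
tcp_pos: [0.4982, -0.0591, 0.1952]
orientation: [0.001, 0.127, 0.992, -0.0]
wrist_force: [0.4, 0.0, -0.0]
finger_gap: 0.0852
clock 14.4 tcp [ 0.4973 -0.0589  0.1939] yaw 75.41 j [-0.278  0.192 -0.234  1.146 -0.    -0.024] F [-0.6 -0.5 -0.2] gap 0.0851
need units [-0.2276 -0.1911 -0.0078] norm 0.2973 turn units -2.92 alt 33.08 tilt [-0.001  0.    -1.   ]
```

View pics/w3.png

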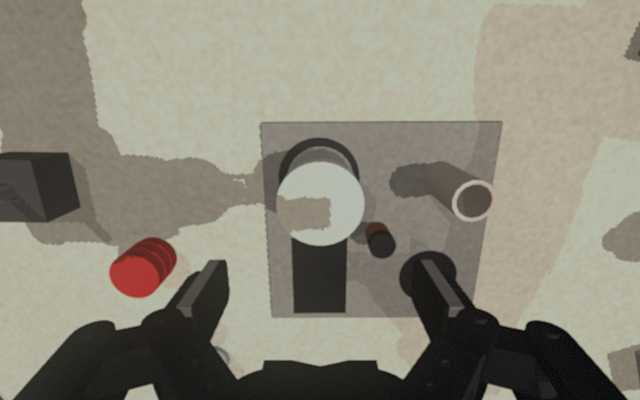

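```bash
python3 -m creep '{"hand":[85,85,85,85,85],"delta_pos":[[-0.038,-0.032,0],[-0.038,-0.032,0],[-0.038,-0.032,0],[-0.038,-0.032,0],[-0.038,-0.032,0]],"turn":[0,0,0,0,0]}' |tail -1
python3 -m creep '{"hand":[85,85,85,85,85],"delta_pos":[[-0.0376,-0.0311,0],[0,0,0],[0,0,0],[0,0,0],[0,0,0]],"turn":[0,-1,-1,-0.92,0]}' |tail -1
python3 -c "
from h import *
c=cam('wrist','w4.png');P=cloud(c).reshape(-1,3)
m=(np.hypot(P[:,0]-.635,P[:,1]+.2527)<.035)&(P[:,2]>.04)&(P[:,2]<.055);Q=P[m];print(m.sum(),cv2.minAreaRect(Q[:,:2].astype(np.float32)))
m=(np.hypot(P[:,0]-.695,P[:,1]+.25)<.03)&(P[:,2]>.03)&(P[:,2]<.065);Q=P[m];print(m.sum(),cv2.minAreaRect(Q[:,:2].astype(np.float32)))
m=(np.hypot(P[:,0]-.498,P[:,1]+.0592)<.05)&(P[:,2]>.08)&(P[:,2]<.1);Q=P[m];print(m.sum(),cv2.minAreaRect(Q[:,:2].astype(np.float32)))
plan(.635,-.2527,.017,90)"
```

```text
finger_gap: 0.0851
finger_gap: 0.085
2322 ((0.6344072818756104, -0.25262975692749023), (0.04911423474550247, 0.049964770674705505), 88.49214172363281)
1215 ((0.6942488551139832, -0.24992071092128754), (0.0413159504532814, 0.041010331362485886), 39.01063919067383)
5327 ((0.5136591196060181, -0.06531856954097748), (0.058732762932777405, 0.04013967141509056), 87.1097412109375)
clock 15.28 tcp [ 0.6345 -0.2525  0.1918] yaw 89.9 j [-0.496  0.549  0.283  1.309 -0.    -0.494] F [ 0.3  0.7 -0.5] gap 0.0848
need units [-0.0015 -0.0007  0.2185] norm 0.2185 turn units -0.02 alt 35.98 tilt [-0.004  0.002 -1.   ]
```

View pics/w4.png

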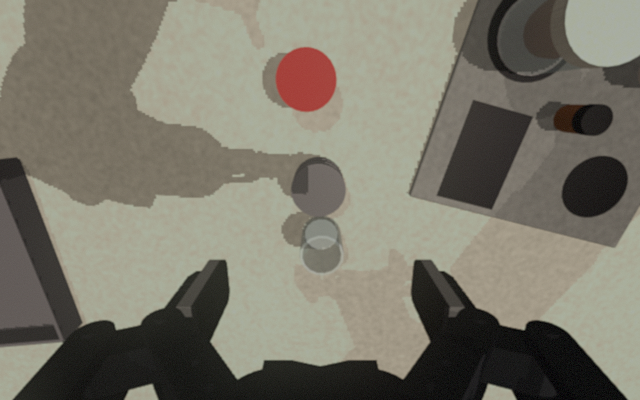

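The grey dishes at (186,318) lie along tool y = 0. The small beaker is at (240,320), along tool x, so the jaws will clear it. Descending.

```bash
python3 -m creep '{"hand":[85,85,85,85,85],"delta_pos":[[0,0,0.05],[0,0,0.05],[0,0,0.05],[0,0,0.04],[0,0,0.024]],"turn":[0,0,0,0,0]}' |tail -1
python3 -m creep '{"hand":[85,40,40,40,40],"delta_pos":[[0,0,0],[0,0,0],[0,0,0],[0,0,0],[0,0,0]],"turn":[0,0,0,0,0]}' 35
python3 -m creep '{"hand":[40,40,40,40,40],"delta_pos":[[0,0,0],[0,0,0],[0,0,0],[0,0,0],[0,0,0]],"turn":[0,0,0,0,0]}' 
python3 -c "
from h import *
plan(.6418,.0308,.026,75.4)"
```

```text
finger_gap: 0.0852
clock: 16.12
tcp_pos: [0.6372, -0.2537, 0.0262]
orientation: [0.002, 0.0, 1.0, -0.001]
wrist_force: [0.6, -0.4, 3.5]
finger_gap: 0.0493
clock: 16.53
tcp_pos: [0.6373, -0.2537, 0.0262]
orientation: [0.002, 0.0, 1.0, -0.001]
wrist_force: [-0.3, -0.6, 6.7]
finger_gap: 0.0493
clock 16.53 tcp [ 0.6373 -0.2537  0.0262] yaw 90.0 j [-0.496  0.647  0.032  0.951  0.    -0.496] F [-0.3 -0.6  6.7] gap 0.0493
need units [-0.0057  0.3557 -0.0005] norm 0.3557 turn units 2.92 alt -33.08 tilt [ 0.004 -0.002 -1.   ]
```

```bash
python3 -m creep '{"hand":[40,40,40,40,40],"delta_pos":[[0,0,-0.01],[0,0,-0.025],[0,0,-0.035],[0,0,-0.02],[0,0,0]],"turn":[0,0,0,0,0]}' 
python3 -m creep '{"hand":[40,40,40,40,40],"delta_pos":[[0,0.02,0],[0,0.04,0],[0,0.05,0],[0,0.05,0],[0,0.05,0]],"turn":[0,0,0,0,0]}' |tail -1
python3 -m creep '{"hand":[40,40,40,40,40],"delta_pos":[[0,0.05,0],[0,0.045,0],[0,0.03,0],[0,0.015,0],[0,0,0]],"turn":[0,0,0,0,0]}' |tail -1
python3 -c "
from h import *
c=cam('wrist','w5.png')
c=cam('side'); a=c['pixels'][130:280,230:430,::-1]; cv2.imwrite('pics/s5.png',cv2.resize(a,None,fx=4,fy=4))
plan(.6418,.0308,.032,90)"
```

```text
clock: 16.95
tcp_pos: [0.638, -0.2541, 0.1009]
orientation: [0.003, -0.0, 1.0, -0.002]
wrist_force: [0.6, -0.6, -0.5]
finger_gap: 0.0491
finger_gap: 0.0488
finger_gap: 0.0489
clock 17.88 tcp [0.6349 0.0272 0.0947] yaw 90.05 j [-8.300e-02  5.050e-01 -3.400e-02  1.033e+00 -1.000e-03 -8.400e-02] F [-0.5 -1.  -1.6] gap 0.0493
need units [-0.0087  0.0046  0.0784] norm 0.079 turn units 0.01 alt -35.99 tilt [-0.001 -0.001 -1.   ]
```

View pics/s5.png

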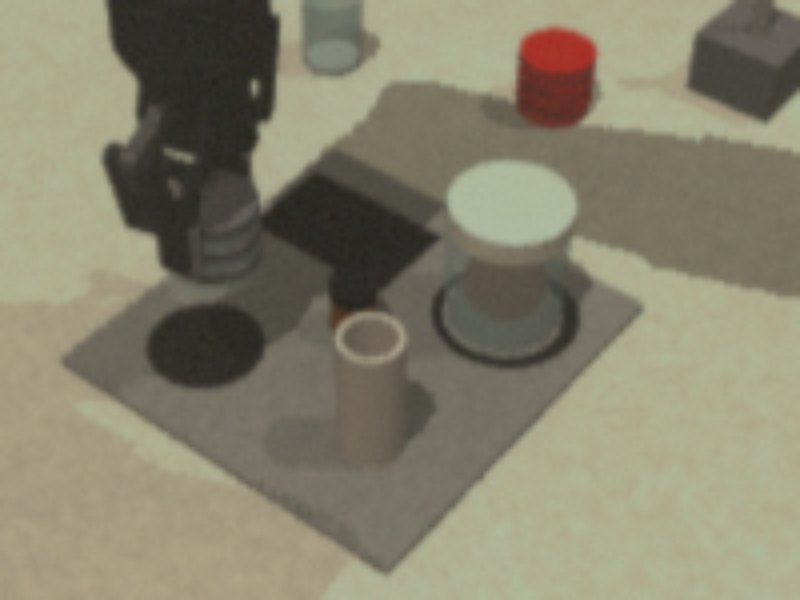

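View pics/w5.png

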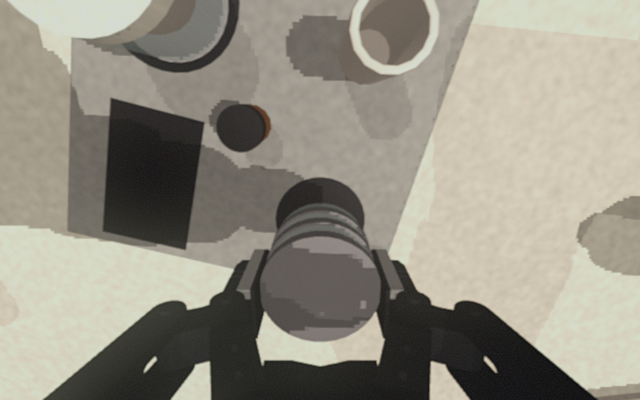

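```bash
python3 -m creep '{"hand":[40,40,40,40,40],"delta_pos":[[-0.0087,0.0046,0.02],[0,0,0.02],[0,0,0],[0,0,0],[0,0,0]],"turn":[0,0,0,0,0]}' 
python3 -c "
from h import *
c=cam('wrist');P=cloud(c);
s=env.get_state();t=s['tcp_pos']
v,u=np.mgrid[0:400,0:640]
m=(np.hypot(P[...,0]-t[0],P[...,1]-t[1])<.035)&(P[...,2]<t[2]+.04)&(P[...,2]>t[2]+.005)&(abs(P[...,1]-t[1])<.0235);Q=P[m];print(m.sum(),np.percentile(Q[:,2],[5,20,50,80,95])-t[2]);
k=np.median(Q[Q[:,2]>np.percentile(Q[:,2],60)][:,2]); Q=Q[abs(Q[:,2]-k)<.004];print(k,cv2.minAreaRect(Q[:,:2].astype(np.float32)))
plan(.6418,.0308,.032,90)"
```

```text
clock: 18.3
tcp_pos: [0.6425, 0.0294, 0.0638]
orientation: [-0.0, 0.001, 1.0, -0.0]
wrist_force: [-0.1, 0.6, -1.0]
finger_gap: 0.0491
10899 [0.01483961 0.01795453 0.01849233 0.01897829 0.01947025]
0.0832491072250029 ((0.639754593372345, 0.029655374586582184), (0.050590790808200836, 0.04698779061436653), 0.029002143070101738)
clock 18.35 tcp [0.6429 0.0297 0.0643] yaw 89.92 j [-0.078  0.543 -0.051  0.976 -0.    -0.077] F [-0.3 -0.6 -0.5] gap 0.0491
need units [0.0014 0.0014 0.0403] norm 0.0404 turn units -0.02 alt 35.98 tilt [ 0.001 -0.    -1.   ]
```

```bash
python3 -m creep '{"hand":[40,40,40,40,40],"delta_pos":[[-0.0025,0.0014,0.015],[0,0,0.013],[0,0,0.007],[0,0,0.003],[0,0,0]],"turn":[0,0,0,0,0]}' 
python3 -m creep '{"hand":[40,40,40,40,40],"delta_pos":[[0,0,0.0015],[0,0,0.001],[0,0,0],[0,0,0],[0,0,0]],"turn":[0,0,0,0,0]}'
```

```text
clock: 18.77
tcp_pos: [0.6437, 0.0321, 0.0324]
orientation: [-0.001, -0.0, 1.0, -0.0]
wrist_force: [0.7, 0.6, -1.7]
finger_gap: 0.0491
clock: 19.18
tcp_pos: [0.644, 0.0321, 0.0322]
orientation: [-0.0, -0.0, 1.0, -0.0]
wrist_force: [-4.5, 0.1, 9.2]
finger_gap: 0.0491
```

In contact (9 N). Releasing.

```bash
python3 -m creep '{"hand":[50,60,75,85,85],"delta_pos":[[0,0,-0.0012],[0,0,0],[0,0,0],[0,0,0],[0,0,0]],"turn":[0,0,0,0,0]}' 
python3 -m creep '{"hand":[85,85,85,85,85],"delta_pos":[[0,0,0],[0,0,-0.02],[0,0,-0.04],[0,0,-0.05],[0,0,-0.05]],"turn":[0,0,0,0,0]}' |tail -1
python3 -m creep '{"hand":[85,85,85,85,85],"delta_pos":[[0,0,-0.05],[0,0,0],[0,0,0],[0,0,0],[0,0,0]],"turn":[0,0,0,0,0]}' |tail -1
python3 -c "
from h import *
c=cam('wrist','w6.png');P=cloud(c).reshape(-1,3)
m=(np.hypot(P[:,0]-.642,P[:,1]-.031)<.035)&(P[:,2]>.046)&(P[:,2]<.06);Q=P[m];print(m.sum(),cv2.minAreaRect(Q[:,:2].astype(np.float32)))
plan(.435,.297,.18,61.5)"
```

```text
clock: 19.6
tcp_pos: [0.6445, 0.032, 0.0318]
orientation: [-0.0, -0.0, 1.0, -0.0]
wrist_force: [0.1, -0.7, -0.4]
finger_gap: 0.0853
finger_gap: 0.0851
finger_gap: 0.0848
2323 ((0.6411820650100708, 0.03331407532095909), (0.049080830067396164, 0.049296844750642776), 86.1317367553711)
clock 20.48 tcp [0.6433 0.032  0.1979] yaw 90.01 j [-0.075  0.467  0.165  1.272 -0.    -0.075] F [-0.3 -0.7 -0.9] gap 0.085
need units [0.2603 0.3313 0.0234] norm 0.4219 turn units 5.7 alt -30.3 tilt [-0.004  0.    -1.   ]
```

View pics/w6.png

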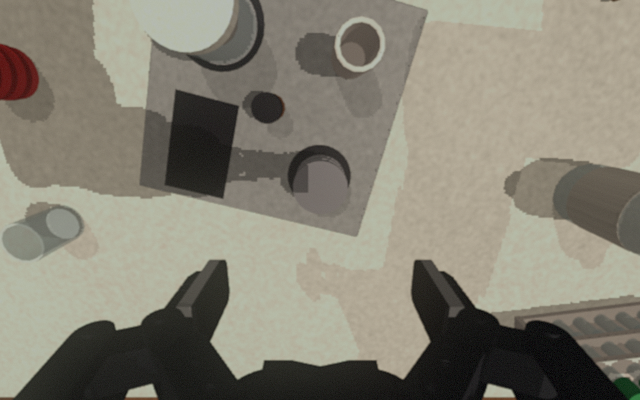

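```bash
python3 -m creep '{"hand":[85,85,85,85,85],"delta_pos":[[0.029,0.037,0.002],[0.029,0.037,0.002],[0.029,0.037,0.002],[0.029,0.037,0.002],[0.029,0.037,0.002]],"turn":[0,0,0,0,0]}' |tail -1
python3 -m creep '{"hand":[85,85,85,85,85],"delta_pos":[[0.029,0.037,0.002],[0.029,0.037,0.002],[0.029,0.037,0.002],[0.028,0.0353,0.002],[0,0,0]],"turn":[0,0,0,0,1]}' |tail -1
python3 -m creep '{"hand":[85,85,85,85,85],"delta_pos":[[0,0,0],[0,0,0],[0,0,0],[0,0,0],[0,0,0]],"turn":[1,1,1,1,0.7]}' |tail -1
python3 -c "
from h import *
c=cam('wrist','w7.png');P=cloud(c).reshape(-1,3)
m=(np.hypot(P[:,0]-.435,P[:,1]-.297)<.06)&(P[:,2]>.024)&(P[:,2]<.04);Q=P[m];print(m.sum(),cv2.minAreaRect(Q[:,:2].astype(np.float32)))
plan(.435,.297,.012,61.5)
c=cam('top','t7.png');P=cloud(c).reshape(-1,3)
for x,y,z in [(.642,.031,.046),(.498,-.059,.08)]:
  m=(np.hypot(P[:,0]-x,P[:,1]-y)<.045)&(P[:,2]>z)&(P[:,2]<z+.02);Q=P[m];print(m.sum(),cv2.minAreaRect(Q[:,:2].astype(np.float32)))
"
```

```text
finger_gap: 0.0847
finger_gap: 0.0848
finger_gap: 0.0851
4221 ((0.43392348289489746, 0.29733800888061523), (0.04739522188901901, 0.08234766870737076), 62.10947799682617)
clock 21.78 tcp [0.4354 0.2966 0.1839] yaw 61.18 j [ 0.446  0.248 -0.187  1.139 -0.     0.948] F [-1.  -0.4  0.1] gap 0.0846
need units [0.0003 0.0008 0.2148] norm 0.2148 turn units -0.06 alt 35.94 tilt [-0.003 -0.002 -1.   ]
452 ((0.6420881748199463, 0.03343476355075836), (0.049383994191884995, 0.04804909974336624), 0.3956931531429291)
1039 ((0.5005886554718018, -0.05856861174106598), (0.06854492425918579, 0.06753920018672943), 89.90225219726562)
```

```bash
python3 -c "
import cv2
a=cv2.imread('pics/t7.png')[110:270,255:465];cv2.imwrite('pics/t7z.png',cv2.resize(a,None,fx=3.6,fy=3.6,interpolation=2))"
```

```text
(no output)
```

View pics/t7z.png

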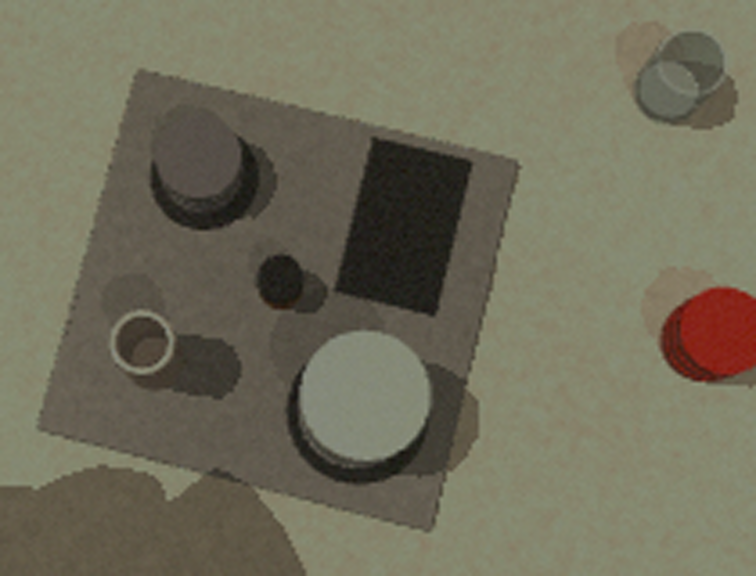

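View pics/w7.png

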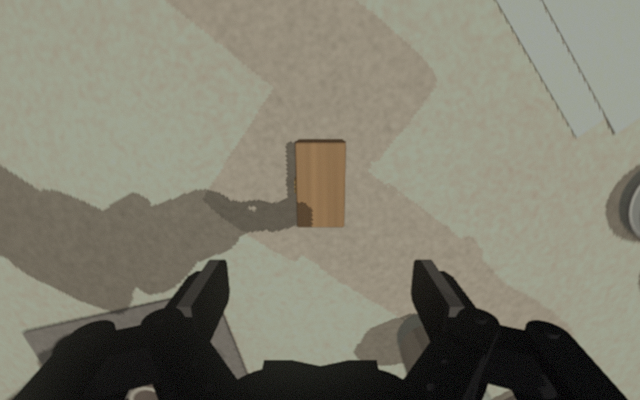

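```bash
python3 -m creep '{"hand":[85,85,85,85,85],"delta_pos":[[0,0.001,0.05],[0,0,0.05],[0,0,0.05],[0,0,0.04],[0,0,0.019]],"turn":[-0.1,0,0,0,0]}' |tail -1
python3 -m creep '{"hand":[85,40,40,40,40],"delta_pos":[[0,0,0],[0,0,0],[0,0,0],[0,0,0],[0,0,0]],"turn":[0,0,0,0,0]}' 35
python3 -m creep '{"hand":[40,40,40,40,40],"delta_pos":[[0,0,0],[0,0,0],[0,0,0],[0,0,0],[0,0,0]],"turn":[0,0,0,0,0]}' 
python3 -c "
from h import *
plan(.6108,-.089,.018,75.4)
im=cv2.imread('pics/t7.png').astype(int);c=env.read_camera('top')
m=(im.sum(2)<110).astype(np.uint8);m[:, :345]=0;m[:,390:]=0;m[:145]=0;m[202:]=0
m=cv2.morphologyEx(m,cv2.MORPH_OPEN,np.ones((3,3)))
n,l,st,ce=cv2.connectedComponentsWithStats(m);i=1+np.argmax(st[1:,4]);print(st[i])
v,u=np.nonzero(l==i)
W=np.array([p2w(c,a,b,.006)[:2] for a,b in zip(v,u)]);print(cv2.minAreaRect(W.astype(np.float32)),W.mean(0))
"
```

```text
finger_gap: 0.0849
clock: 22.67
tcp_pos: [0.4382, 0.2983, 0.0203]
orientation: [0.001, 0.242, 0.97, 0.001]
wrist_force: [0.0, 0.3, -0.3]
finger_gap: 0.045
clock: 23.08
tcp_pos: [0.4382, 0.2983, 0.0202]
orientation: [0.001, 0.242, 0.97, 0.001]
wrist_force: [1.0, -1.1, 6.9]
finger_gap: 0.0452
clock 23.08 tcp [0.4382 0.2983 0.0202] yaw 62.03 j [ 0.446  0.4   -0.418  0.749 -0.     0.935] F [ 1.  -1.1  6.9] gap 0.0452
need units [-0.4176 -0.3264  0.0029] norm 0.53 turn units -2.67 alt 33.33 tilt [ 0.003  0.001 -1.   ]
[ 349  150   36   47 1096]
((0.6117106080055237, -0.08844070881605148), (0.05988137796521187, 0.0960719883441925), 75.52052307128906) [ 0.60845798 -0.08804106]
```

```bash
python3 -m creep '{"hand":[40,40,40,40,40],"delta_pos":[[0,0,-0.01],[0,0,-0.03],[0,0,-0.04],[0,0,-0.04],[0,0,-0.035]],"turn":[0,0,0,0,0]}' |tail -1
python3 -m creep '{"hand":[40,40,40,40,40],"delta_pos":[[-0.02,-0.015,0],[-0.03,-0.024,0],[-0.038,-0.03,0],[-0.038,-0.03,0],[-0.038,-0.03,0]],"turn":[0,0,0,0,0]}' |tail -1
python3 -m creep '{"hand":[40,40,40,40,40],"delta_pos":[[-0.038,-0.03,0],[-0.038,-0.03,0],[-0.038,-0.03,0],[-0.038,-0.03,0],[-0.038,-0.03,0]],"turn":[0,0,0,0,0]}' |tail -1
python3 -m creep '{"hand":[40,40,40,40,40],"delta_pos":[[-0.036,-0.026,0],[-0.02,-0.015,0],[0,0,0],[0,0,0],[0,0,0]],"turn":[0,0,-0.9,-0.9,-0.87]}' |tail -1
python3 -c "
from h import *
plan(.6105,-.0887,.024,75.5)"
```

```text
finger_gap: 0.0451
finger_gap: 0.0456
finger_gap: 0.0451
finger_gap: 0.0454
clock 24.8 tcp [ 0.6061 -0.0831  0.1427] yaw 75.51 j [-0.267  0.428 -0.033  1.11   0.    -0.015] F [ 0.6  0.4 -0.5] gap 0.0454
need units [-0.0071 -0.0054  0.1484] norm 0.1486 turn units 0.0 alt -36.0 tilt [-0.  0. -1.]
```

```bash
python3 -m creep '{"hand":[40,40,40,40,40],"delta_pos":[[-0.0071,-0.0054,0.03],[0,0,0.03],[0,0,0.02],[0,0,0],[0,0,0]],"turn":[0,0,0,0,0]}' |tail -1
python3 -c "
from h import *
c=cam('wrist','w8.png');P=cloud(c);
s=env.get_state();t=s['tcp_pos'];M=q2m(s['orientation'])
L=(P-t)@M
im=c['pixels'].astype(int)
m=(abs(L[...,1])<.021)&(abs(L[...,0])<.07)&(L[...,2]>-.04)&(L[...,2]<.02);Q=L[m]
print(m.sum(),np.percentile(Q[:,2],[5,20,50,80,95]))
k=np.median(Q[:,2]);Q=Q[abs(Q[:,2]-k)<.005];print(k,np.percentile(Q[:,0],[0,1,99,100]))
Z=np.polyfit(Q[:,0],Q[:,2],1);print('tilt deg',np.degrees(Z[0]))
plan(.6105,-.0887,.024,75.5)"
```

```text
finger_gap: 0.0448
17247 [-0.00963242 -0.00916364 -0.00864992 -0.00805692 -0.00033223]
-0.008649920358336873 [-0.03714657 -0.03463778  0.04508891  0.04559326]
tilt deg -0.047384368927424605
clock 25.27 tcp [ 0.6108 -0.0879  0.0793] yaw 75.37 j [-0.273  0.484 -0.11   0.977 -0.    -0.018] F [ 0.4  0.5 -0.6] gap 0.045
need units [ 0.0002 -0.001   0.0691] norm 0.0691 turn units -0.03 alt 35.97 tilt [ 0. -0. -1.]
```

View pics/w8.png

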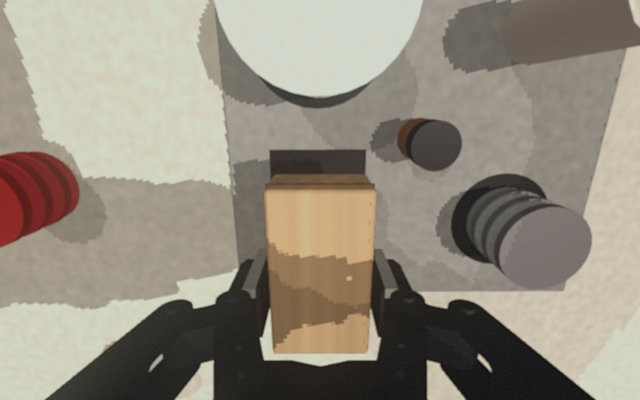

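```bash
python3 -m creep '{"hand":[40,40,40,40,40],"delta_pos":[[-0.005,-0.001,0.02],[0,0,0.02],[0,0,0.014],[0,0,0.006],[0,0,0.002]],"turn":[0,0,0,0,0]}' 
python3 -m creep '{"hand":[40,40,40,40,40],"delta_pos":[[0,0,0.0012],[0,0,0],[0,0,0],[0,0,0],[0,0,0]],"turn":[0,0,0,0,0]}' 
python3 -m creep '{"hand":[40,40,40,40,40],"delta_pos":[[0,0,0.001],[0,0,0],[0,0,0],[0,0,0],[0,0,0]],"turn":[0,0,0,0,0]}'
```

```text
clock: 25.68
tcp_pos: [0.6141, -0.0896, 0.0287]
orientation: [-0.0, 0.127, 0.992, 0.0]
wrist_force: [-0.1, -0.7, -1.7]
finger_gap: 0.0454
clock: 26.1
tcp_pos: [0.6147, -0.0898, 0.0285]
orientation: [0.0, 0.127, 0.992, -0.0]
wrist_force: [0.4, 0.4, -1.5]
finger_gap: 0.0454
clock: 26.52
tcp_pos: [0.6144, -0.0897, 0.027]
orientation: [-0.0, 0.127, 0.992, -0.0]
wrist_force: [0.1, -0.2, -1.2]
finger_gap: 0.0451
```

```bash
python3 -m creep '{"hand":[40,40,40,40,40],"delta_pos":[[0,0,0.001],[0,0,0],[0,0,0],[0,0,0],[0,0,0]],"turn":[0,0,0,0,0]}' 
python3 -m creep '{"hand":[40,40,40,40,40],"delta_pos":[[0,0,0.001],[0,0,0],[0,0,0],[0,0,0],[0,0,0]],"turn":[0,0,0,0,0]}'
```

```text
clock: 26.93
tcp_pos: [0.6145, -0.0898, 0.0264]
orientation: [0.0, 0.127, 0.992, -0.0]
wrist_force: [-0.7, -0.8, -0.4]
finger_gap: 0.0454
clock: 27.35
tcp_pos: [0.6144, -0.0897, 0.0263]
orientation: [0.0, 0.127, 0.992, -0.0]
wrist_force: [-2.6, -1.0, 4.7]
finger_gap: 0.0453
```

Contact. Releasing and lifting.

```bash
python3 -m creep '{"hand":[47,55,70,85,85],"delta_pos":[[0,0,-0.0008],[0,0,0],[0,0,0],[0,0,0],[0,0,0]],"turn":[0,0,0,0,0]}' |tail -1
python3 -m creep '{"hand":[85,85,85,85,85],"delta_pos":[[0,0,0],[0,0,-0.02],[0,0,-0.04],[0,0,-0.05],[0,0,-0.05]],"turn":[0,0,0,0,0]}' |tail -1
python3 -m creep '{"hand":[85,85,85,85,85],"delta_pos":[[0,0,-0.05],[0,0,-0.03],[0,0,0],[0,0,0],[0,0,0]],"turn":[0,0,0,0,0]}' |tail -1
python3 -c "
from h import *
c=cam('wrist','w9.png');P=cloud(c).reshape(-1,3)
m=(np.hypot(P[:,0]-.611,P[:,1]+.089)<.06)&(P[:,2]>.03)&(P[:,2]<.045);Q=P[m];print(m.sum(),cv2.minAreaRect(Q[:,:2].astype(np.float32)))
plan(.4297,-.3386,.24,75.4)"
```

```text
finger_gap: 0.0849
finger_gap: 0.0849
finger_gap: 0.0851
3608 ((0.611491858959198, -0.0886317640542984), (0.047175101935863495, 0.08223443478345871), 75.18717956542969)
clock 28.65 tcp [ 0.6135 -0.0895  0.2164] yaw 75.36 j [-0.274  0.412  0.125  1.287 -0.    -0.019] F [ 0.2 -0.  -0.5] gap 0.0852
need units [ 0.1437 -0.3594 -0.0291] norm 0.3881 turn units -0.01 alt 35.99 tilt [-0.003  0.001 -1.   ]
```

View pics/w9.png

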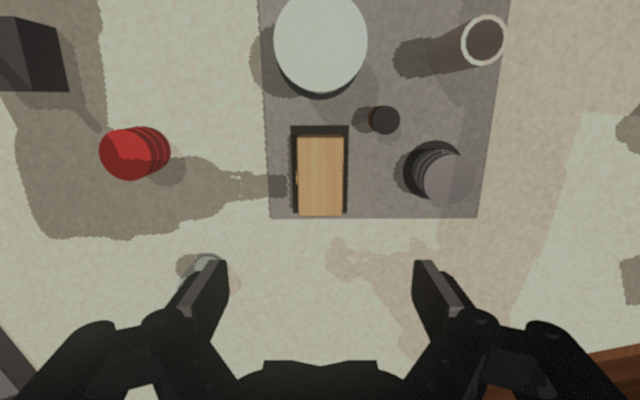

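```bash
python3 -m creep '{"hand":[85,85,85,85,85],"delta_pos":[[0.018,-0.045,-0.004],[0.018,-0.045,-0.004],[0.018,-0.045,-0.004],[0.018,-0.045,-0.004],[0.018,-0.045,-0.004]],"turn":[0,0,0,0,0]}' |tail -1
python3 -m creep '{"hand":[85,85,70,60,60],"delta_pos":[[0.018,-0.045,-0.004],[0.018,-0.045,-0.004],[0.0177,-0.0444,-0.001],[0,0,0],[0,0,0]],"turn":[0,0,0,0,0]}' |tail -1
python3 -c "
from h import *
c=cam('wrist','w10.png');P=cloud(c).reshape(-1,3)
m=(np.hypot(P[:,0]-.43,P[:,1]+.3386)<.02)&(P[:,2]>.155)&(P[:,2]<.18);Q=P[m];print(m.sum(),cv2.minAreaRect(Q[:,:2].astype(np.float32)),Q[:,2].mean())
plan(.4297,-.3386,.116,75.4)"
```

```text
finger_gap: 0.0848
finger_gap: 0.0602
318 ((0.4283283054828644, -0.33924299478530884), (0.012125719338655472, 0.012188302353024483), 71.75679779052734) 0.16411963771381466
clock 29.53 tcp [ 0.4294 -0.3388  0.2396] yaw 75.24 j [-0.815  0.262 -0.03   1.282  0.    -0.557] F [-0.7 -0.4 -0.1] gap 0.0604
need units [-7.000e-04 -1.000e-04  1.545e-01] norm 0.1545 turn units -0.03 alt 35.97 tilt [-0.002  0.003 -1.   ]
```

View pics/w10.png

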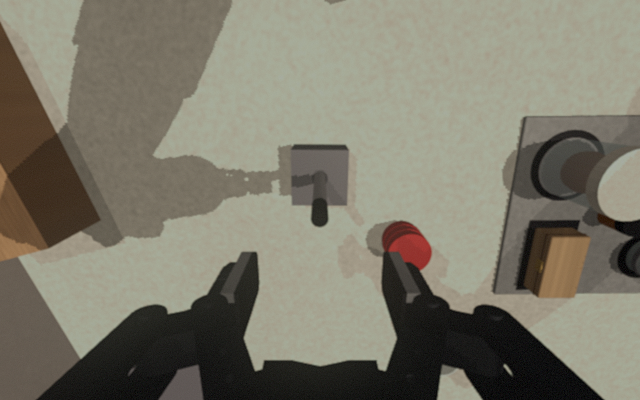

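```bash
python3 -m creep '{"hand":[60,60,60,60,60],"delta_pos":[[0,0,0.045],[0,0,0.045],[0,0,0.04],[0,0,0.0245],[0,0,0]],"turn":[0,0,0,0,0]}' |tail -1
python3 -m creep '{"hand":[40,20,5,5,5],"delta_pos":[[0,0,0],[0,0,0],[0,0,0],[0,0,0],[0,0,0]],"turn":[0,0,0,0,0]}' 45
python3 -m creep '{"hand":[5,5,5,5,5],"delta_pos":[[0,0,0],[0,0,0],[0,0,0],[0,0,0],[0,0,0]],"turn":[0,0,0,0,0]}'
```

```text
finger_gap: 0.0601
clock: 30.37
tcp_pos: [0.4315, -0.3401, 0.1196]
orientation: [0.001, 0.127, 0.992, -0.002]
wrist_force: [0.2, 0.2, 4.3]
finger_gap: 0.0106
clock: 30.78
tcp_pos: [0.4314, -0.3401, 0.1196]
orientation: [0.002, 0.128, 0.992, -0.001]
wrist_force: [-0.3, -0.4, 6.1]
finger_gap: 0.0102
```

```bash
python3 -m creep '{"hand":[5,5,5,5,5],"delta_pos":[[0,0,-0.01],[0,0,-0.02],[0,0,-0.025],[0,0,-0.03],[0,0,-0.035]],"turn":[0,0,0,0,0]}' 
python3 -m creep '{"hand":[5,5,5,5,5],"delta_pos":[[0,0,-0.03],[0,0,0],[0,0,0],[0,0,0],[0,0,0]],"turn":[0,0,0,0,0]}' 
python3 -c "
from h import *
c=cam('side','s11.png');P=cloud(c);s=env.get_state();t=s['tcp_pos']
m=(np.hypot(P[...,0]-t[0],P[...,1]-t[1])<.03)&(P[...,2]<t[2]-.015)&(P[...,2]>.055);Q=P[m];print(len(Q))
for a in np.arange(.06,t[2],.02):
  q=Q[abs(Q[:,2]-a)<.01]
  if len(q): print(a.round(3),len(q),q.mean(0).round(4))
print(Q[:,2].min(),t)
plan(.5297,.0605,.24,75.4)"
```

```text
clock: 31.2
tcp_pos: [0.4296, -0.3379, 0.2141]
orientation: [-0.001, 0.128, 0.992, 0.001]
wrist_force: [-0.0, -0.1, -0.6]
finger_gap: 0.0107
clock: 31.62
tcp_pos: [0.4298, -0.3381, 0.2365]
orientation: [-0.001, 0.127, 0.992, 0.001]
wrist_force: [0.0, -0.9, 0.1]
finger_gap: 0.0108
190
0.12 12 [ 0.4285 -0.3337  0.1266]
0.14 35 [ 0.4272 -0.3333  0.14  ]
0.16 39 [ 0.4276 -0.3337  0.16  ]
0.18 41 [ 0.4272 -0.3337  0.1805]
0.2 40 [ 0.4277 -0.3334  0.2006]
0.22 23 [ 0.4277 -0.334   0.2157]
0.12286891313981041 [ 0.42980865 -0.33812534  0.23636236]
clock 31.67 tcp [ 0.4298 -0.3381  0.2364] yaw 75.36 j [-0.813  0.262 -0.037  1.274  0.    -0.558] F [ 0.1  0.3 -0.9] gap 0.011
need units [ 0.0051  0.5137 -0.0037] norm 0.5137 turn units -0.01 alt 35.99 tilt [-0.002  0.002 -1.   ]
```

```bash
python3 -c "
import cv2
a=cv2.imread('pics/s11.png')[40:190,330:530];cv2.imwrite('pics/s11z.png',cv2.resize(a,None,fx=4,fy=4))"
```

```text
(no output)
```

View pics/s11z.png

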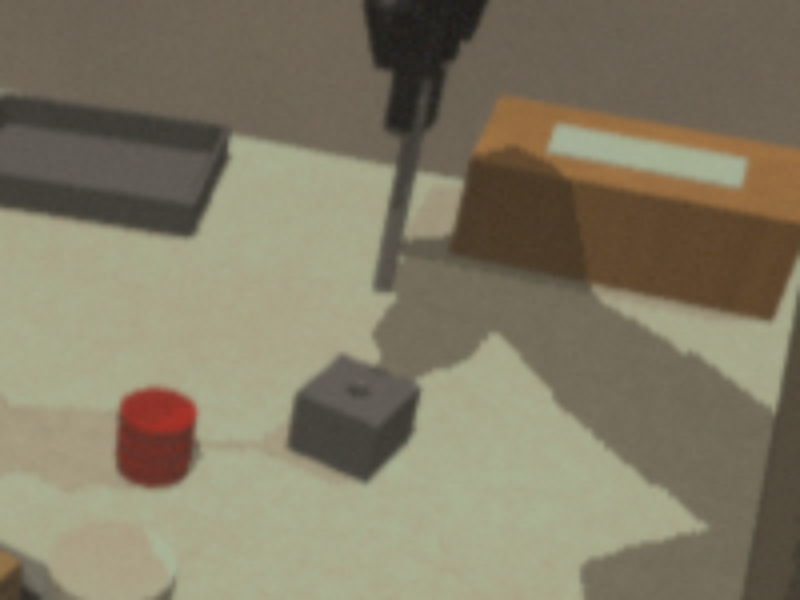

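```bash
python3 -m creep '{"hand":[5,5,5,5,5],"delta_pos":[[0,0.025,-0.006],[0,0.035,-0.006],[0.001,0.045,0],[0.001,0.05,0],[0.001,0.05,0]],"turn":[0,0,0,0,0]}' |tail -1
python3 -m creep '{"hand":[5,5,5,5,5],"delta_pos":[[0.001,0.05,0],[0.001,0.05,0],[0,0.05,0],[0,0.05,0],[0,0.05,0]],"turn":[0,0,0,0,0]}' |tail -1
python3 -m creep '{"hand":[5,5,5,5,5],"delta_pos":[[0,0.035,0],[0,0.015,0],[0,0.0087,0],[0,0,0],[0,0,0]],"turn":[0,0,0,0,0]}' |tail -1
python3 -c "
from h import *
c=cam('side','s12.png');P=cloud(c);s=env.get_state();t=s['tcp_pos']
m=(np.hypot(P[...,0]-t[0],P[...,1]-t[1])<.03)&(P[...,2]<t[2]-.015)&(P[...,2]>.1);Q=P[m]
print(Q[:,2].min(),[Q[abs(Q[:,2]-a)<.01].mean(0).round(4).tolist() for a in (.14,.18,.21)])
cam('wrist','w12.png')
plan(.5297,.0605,.126,75.4)"
```

```text
finger_gap: 0.0109
finger_gap: 0.0106
finger_gap: 0.0106
0.13465900138389164 [[0.5266, 0.0634, 0.1425], [0.5269, 0.0629, 0.1796], [0.5269, 0.0632, 0.2102]]
clock 33.02 tcp [0.5302 0.0584 0.2471] yaw 75.25 j [-0.041  0.231 -0.052  1.288 -0.     0.217] F [-0.3  0.1 -0.8] gap 0.0105
need units [0.0012 0.0025 0.1514] norm 0.1514 turn units -0.03 alt 35.97 tilt [-0.001 -0.    -1.   ]
```

View pics/w12.png

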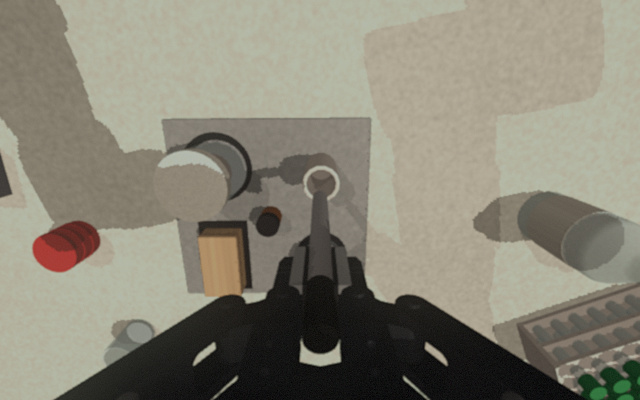

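View pics/s12.png

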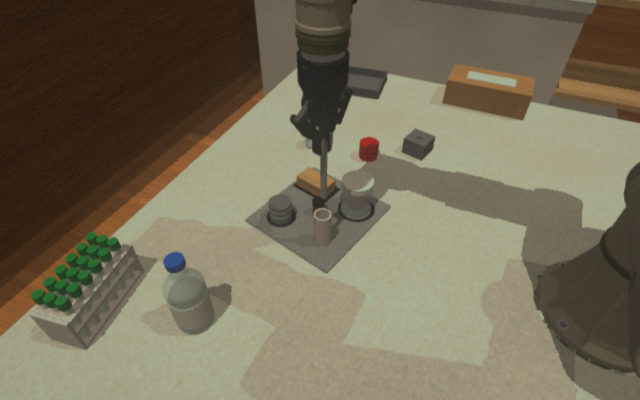

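```bash
python3 -m creep '{"hand":[5,5,5,5,5],"delta_pos":[[0.001,0.0025,0],[0,0,0.02],[0,0,0.02],[0,0,0.02],[0,0,0]],"turn":[0,0,0,0,0]}' 
python3 -m creep '{"hand":[5,5,5,5,5],"delta_pos":[[0,0,0.025],[0,0,0.025],[0,0,0.02],[0,0,0.01],[0,0,0]],"turn":[0,0,0,0,0]}'
```

```text
clock: 33.43
tcp_pos: [0.5283, 0.061, 0.1965]
orientation: [-0.002, 0.128, 0.992, -0.0]
wrist_force: [-1.4, -1.1, -1.6]
finger_gap: 0.0106
clock: 33.85
tcp_pos: [0.5291, 0.0614, 0.1342]
orientation: [-0.001, 0.128, 0.992, -0.0]
wrist_force: [-0.8, 0.1, -1.2]
finger_gap: 0.0106
```

```bash
python3 -m creep '{"hand":[5,5,5,5,5],"delta_pos":[[0,0,0.006],[0,0,0.002],[0,0,0],[0,0,0],[0,0,0]],"turn":[0,0,0,0,0]}' 
python3 -m creep '{"hand":[5,5,5,5,5],"delta_pos":[[0,0,0.002],[0,0,0],[0,0,0],[0,0,0],[0,0,0]],"turn":[0,0,0,0,0]}'
```

```text
clock: 34.27
tcp_pos: [0.5307, 0.0619, 0.1296]
orientation: [0.001, 0.127, 0.992, 0.0]
wrist_force: [-0.2, -0.3, 0.5]
finger_gap: 0.0108
clock: 34.68
tcp_pos: [0.5302, 0.0619, 0.1273]
orientation: [-0.0, 0.127, 0.992, -0.0]
wrist_force: [0.1, -0.2, 0.1]
finger_gap: 0.0106
```

```bash
python3 -m creep '{"hand":[5,5,5,5,5],"delta_pos":[[0,0,0.002],[0,0,0],[0,0,0],[0,0,0],[0,0,0]],"turn":[0,0,0,0,0]}' 
python3 -m creep '{"hand":[5,5,5,5,5],"delta_pos":[[0,0,0.0015],[0,0,0],[0,0,0],[0,0,0],[0,0,0]],"turn":[0,0,0,0,0]}'
```

```text
clock: 35.1
tcp_pos: [0.5302, 0.0619, 0.1256]
orientation: [-0.0, 0.127, 0.992, -0.0]
wrist_force: [0.6, -0.7, -1.1]
finger_gap: 0.0107
clock: 35.52
tcp_pos: [0.5307, 0.0619, 0.1256]
orientation: [0.001, 0.127, 0.992, -0.0]
wrist_force: [-1.6, 0.1, 6.3]
finger_gap: 0.011
```

```bash
python3 -m creep '{"hand":[16,25,40,60,85],"delta_pos":[[0,0,-0.001],[0,0,0],[0,0,0],[0,0,0],[0,0,0]],"turn":[0,0,0,0,0]}' 
python3 -m creep '{"hand":[85,85,85,85,85],"delta_pos":[[0,0,0],[0,0,0],[0,0,-0.02],[0,0,-0.04],[0,0,-0.05]],"turn":[0,0,0,0,0]}' 
python3 -m creep '{"hand":[85,85,85,85,85],"delta_pos":[[0,0,-0.05],[0,0,-0.02],[0,0,0],[0.03,0.03,0],[0.03,0.03,0]],"turn":[0,0,0,0,0]}' 
python3 -m creep '{"hand":[85,85,85,85,85],"delta_pos":[[0.03,0.03,0],[0.03,0.03,0],[0.03,0.03,0],[0.03,0.03,0],[0.0,0.0,0]],"turn":[0,0,0,0,0]}' 
python3 -c "
from h import *
for n in ('top','side'):
  c=cam(n,n+'13.png');P=cloud(c).reshape(-1,3)
  for nm,x,y,r,z0,z1 in [('dishes',.642,.031,.04,.046,.06),('beaker',.498,-.059,.045,.08,.1),('box',.611,-.089,.06,.03,.045),('vial',.573,-.014,.025,.035,.05),('sb',.694,-.25,.035,.03,.065),('bottletop',.66,.31,.06,.15,.2),('rod',.53,.06,.05,.1,.2)]:
    m=(np.hypot(P[:,0]-x,P[:,1]-y)<r)&(P[:,2]>z0)&(P[:,2]<z1);Q=P[m]
    if len(Q)>3: q=cv2.minAreaRect(Q[:,:2].astype(np.float32));print(n,nm,len(Q),np.round(q[0],4),np.round(q[1],4),round(q[2],1),Q[:,2].max().round(3))
plan(.5,.2,.2,75)"
python3 -c "
import cv2
a=cv2.imread('pics/top13.png')[110:270,255:465];cv2.imwrite('pics/t13z.png',cv2.resize(a,None,fx=3.6,fy=3.6,interpolation=2))
a=cv2.imread('pics/side13.png')[90:280,230:430];cv2.imwrite('pics/s13z.png',cv2.resize(a,None,fx=3,fy=3,interpolation=2))"
```

```text
clock: 35.93
tcp_pos: [0.5301, 0.0619, 0.1251]
orientation: [-0.0, 0.127, 0.992, -0.0]
wrist_force: [-0.7, 0.3, -0.0]
finger_gap: 0.0601
clock: 36.35
tcp_pos: [0.5281, 0.062, 0.2116]
orientation: [-0.003, 0.127, 0.992, -0.0]
wrist_force: [1.2, -0.2, -0.2]
finger_gap: 0.0852
clock: 36.77
tcp_pos: [0.4962, 0.12, 0.2685]
orientation: [-0.0, 0.129, 0.992, -0.0]
wrist_force: [0.0, 0.7, -0.3]
finger_gap: 0.085
clock: 37.18
tcp_pos: [0.4237, 0.2412, 0.2684]
orientation: [-0.001, 0.125, 0.992, 0.0]
wrist_force: [-0.5, 0.4, -0.9]
finger_gap: 0.0848
top dishes 452 [0.642  0.0333] [0.0491 0.0477] 0.1 0.056
top beaker 1039 [ 0.5003 -0.0586] [0.0687 0.0673] 89.3 0.095
top box 852 [ 0.6122 -0.0886] [0.0475 0.0817] 75.1 0.04
top vial 135 [ 0.5727 -0.0131] [0.0257 0.0247] 0.0 0.045
top sb 266 [ 0.6952 -0.2491] [0.0403 0.0403] 38.1 0.058
top bottletop 269 [0.6613 0.3143] [0.0298 0.0288] 6.1 0.174
top rod 83 [0.5284 0.0623] [0.0113 0.0115] 88.1 0.174
side dishes 335 [0.6425 0.0331] [0.0474 0.0498] 27.5 0.055
side beaker 8 [ 0.4806 -0.0426] [0.0528 0.0092] 48.8 0.086
side box 233 [ 0.628  -0.0917] [0.0485 0.0504] 78.5 0.04
side sb 53 [ 0.709  -0.2421] [0.0084 0.0334] 25.5 0.058
side bottletop 407 [0.6603 0.3148] [0.0294 0.0302] 78.8 0.173
side rod 45 [0.5256 0.0658] [0.0102 0.0048] 40.6 0.146
clock 37.28 tcp [0.4263 0.2384 0.2684] yaw 75.54 j [ 0.346  0.139 -0.113  1.319 -0.     0.598] F [0.6 0.3 0.3] gap 0.0849
need units [-0.1013 -0.0234  0.0855] norm 0.1346 turn units 0.11 alt -35.89 tilt [-0.001 -0.001 -1.   ]
```

View pics/t13z.png

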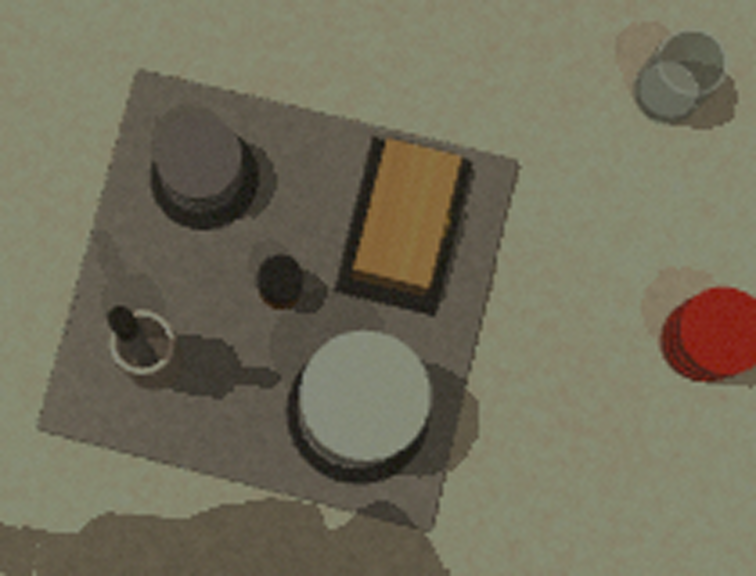

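View pics/s13z.png

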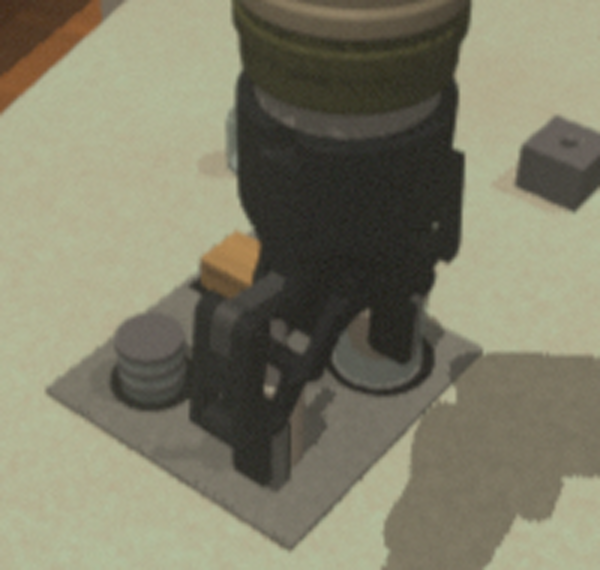

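The top view shows the box inside its oblong at zoom (408,215), the dishes and beaker each inside a black margin, and the rod in the jar with its black rubber end up. The bystanders are where they were, and the gripper is touching nothing.

```bash
python3 -c "
from workcell import env
print(env.hand_in())"
```

```text
the job is handed in; nothing more can be done
None
```

I set out the whole board in the order asked and handed it in at about 37 s of the 72 s allowed. The hand-in gives no verdict, so what follows rests on my own last checks with the top camera.

| Item | Position | How far off | Room to spare |
|---|---|---|---|
| Covered beaker | On the large mark; lowered until it touched the board, then released | about 2 mm | 8 mm |
| Dishes (grey stack) | On the small mark | about 2.5 mm | 8 mm |
| Slide box | Flat on the oblong mark | about 1.5 mm, within 0.5° of square | 8 mm |
| Stirring rod | In the jar, foot on the floor, rubber end up | leans slightly | none needed |

- **Left alone:** the bottle, vial and small empty beaker were within about 1 mm of where they started. I didn't touch the red look-alike of the dishes.
- **Forces:** the highest wrist reading was about 9 N, when the dishes were set down. Wrist force was near zero at hand-in.
- **Check that failed:** the gripper partly blocked the last side-camera view. Its beaker, box and rod readings there are unreliable, and it didn't see the vial at all. For the dishes and bottle it agreed with the top view.

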